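# Angle a frame moulding past the bench post into the framing jig

### The job

Load the long oak frame moulding into the bay of the plywood framing jig by pushing it along the bench with the fingertips: angle its left end in behind the steel post, then push the other end round so that the whole length lies inside the bay, fully home against the back fence. Do not grip or lift it, leave the other things on the bench where they are, and finish with the hand clear.

Things in the scene. Friction and masses are not known exactly. Their poses are not given: they have to be found in the camera images.
- jig: Plywood framing jig, fixed, 28 mm high: back fence and two end blocks round a bay open towards the robot; bare bench is its floor. Origin on the bench, middle of the bay's mouth; x points into the bay, y along it, to the robot's left. Inside, the bay is 310 mm long (y -155 to 155) and 60 mm deep (mouth x = 0, fence face x = 60 mm). Fence and end blocks are 22 mm thick.
- post: Steel bench post, 24 mm diameter, 45 mm high, fixed upright in the bench in front of the left part of the bay's mouth (axis 34 to 44 mm outside the mouth). Origin on the bench on its axis; axes parallel to the jig's.
- moulding: The long oak frame moulding: a straight bar 260 mm long, 25 mm wide, 20 mm high, 0.1 to 0.2 kg, free to slide on the bench, lying in front of the jig to the right of the post. Origin at the middle of its underside; y along its length (towards its left end), x across its width (away from the robot), z up.
- left_end (a point): Centre of the left end face of the moulding (y = +130 mm, 10 mm above its underside).
- right_end (a point): Centre of the right end face of the moulding (y = -130 mm, 10 mm above its underside).
- brush_tin: Bystander: metal tin of paint brushes, 74 mm diameter, 100 mm high, about 200 mm with the brushes, standing behind the jig. Origin at its underside.
- pen_tin: Bystander: metal tin of pens, 70 mm diameter, 95 mm high, 135 mm with the pens, standing behind the jig. Origin at its underside.
- ink_jar: Bystander: small glass jar, 48 mm diameter, 60 mm high, left of the post. Origin at its underside.
- offcut: Bystander: short offcut of the same moulding, 65 mm long, 25 mm wide, 20 mm high, left of the work. Origin at its underside.
- tape_roll: Bystander: roll of paper tape lying flat, 68 mm diameter, 24 mm high, right of the jig. Origin at its underside.
- screwdriver: Bystander: screwdriver about 190 mm long lying on the robot's side of the work. Its own x axis runs along it.
- pencil_case: Bystander: hard plastic pencil case, 200 x 65 x 45 mm, left of the jig. Origin at its underside.

How it is judged:
On the way:
1. the left end has passed behind the post while the right end is still outside the bay (y of left_end in the frame of post above 0 m and x of left_end in the frame of post above 0.02 m and x of right_end in the frame of jig below 0 m).
At the end, for the whole second after the job is handed in: The moulding lies flat on the bench and at rest, wholly between the two end blocks, with both ends within 6 mm of touching the back fence (x of each of left_end, right_end in the frame of jig above 0.0415 m and y of left_end in the frame of jig below 0.157 m and y of right_end in the frame of jig above -0.157 m and height (world z) of moulding below 0.004 m and angle between moulding's own z axis and vertical below 0.05 rad and linear speed of moulding below 0.01 m/s).
It fails at once if the moulding is lifted or tipped off the bench (10 mm, or 0.15 rad) (height (world z) of moulding above 0.01 m or angle between moulding's own z axis and vertical above 0.15 rad).
It fails at once if the moulding is straddled and gripped between the fingers (x of the grasp point in the frame of moulding between -0.006 and 0.006 m and y of the grasp point in the frame of moulding between -0.125 and 0.125 m and z of the grasp point in the frame of moulding below 0.033 m and contact force between the fingers and moulding above 1 N).
It fails at once if another thing on the bench is moved by more than 20 mm or tipped (distance of any of brush_tin, pen_tin, ink_jar, offcut, tape_roll, screwdriver, pencil_case from where it was at the start of the episode above 0.02 m or angle between any of brush_tin, pen_tin, ink_jar, offcut, tape_roll, pencil_case's own z axis and vertical above 0.3 rad).
It also fails if it takes over 54 s, if anything falls off the work surface, if the arm or the gripper's body presses on something with over 40 N, if the wrist force passes 120 N, or if a joint passes its speed limit or range.

### The arm

A 7-joint arm with a two-finger parallel gripper is mounted at the origin on the work surface. World frame = base frame: x ahead of the robot, y to its left, z up, the work surface at z = 0. Lengths are in m, angles in rad, forces in N, time in s.
With the tool pointing down it reaches from about 0.4 to 0.925 m from the base axis. Payload 4.1 kg.
Tool frame: the origin (TCP) lies on the centre line of the jaws, within the pads' length; the fingertips stand bot.tips_ahead ahead of it and the grasp point (between the pads) lies 2 mm behind it (bot.tips_ahead is the distance from the TCP to the fingertips, in m); z points along the fingers, y is the line along which they close (so a half turn about z gives the same grasp; the last joint's range is limited). The gripper opens to 85 mm and grips with 20 to 120 N. Pads are 22 mm wide; open, the fingers measure 114 mm over their backs; the gripper's body (76 mm by 85 mm) begins 54 mm behind the grasp point. The pads swing forward as they close: fully open they stand 13 mm farther back than shut.
Start: joints at [1.065, 0.398, 0.045, 1.537, -0.019, 1.207, -0.051], TCP at [0.257, -0.597, 0.248] pointing down, gripper open.
Joint ranges: [-2.82, 2.82], [-0.49, 2.23], [-1.37, 1.46], [0, 2.46], [-1.36, 4.5], [0.23, 2], [-2.94, 2.94]. Speed limits (rad/s): [2.57, 2.57, 3.14, 3.14, 3.14, 3.14, 3.14].

### API

Orientations are given as a rotation vector (axis times angle).
In Python, from cell import bot, snapshot gives the robot as it stands.
- The arm moves only by the tool move_arm, never from a script. Its arguments are lists of equal length, an entry for each row: "slide": the shift along the tool's x, y, z in mm, a list of three; "twist": the turn, a rotation vector about the tool's x, y, z in rad, a list of three; "jaw": the closure, from 0 (fully open) to 1 (shut). A call has 1 to 12 rows; each row shifts and turns the commanded pose from where the row before left it, along the tool's axes as they then stand; what a row does not reach is not made up. A row lasts 1/12 s, in which the tool goes at most 41.7 mm and 7.16 degrees, less where a joint would pass 70% of its speed; a pose out of reach is approached as far as the arm can. A call is refused whole if a number of a shift passes 41.7 or a number of a turn 0.125, either way. A call with a gripper value outside its range is refused whole. The fingers move at their own pace and stop on an object; "newtons" is the grip in N (left out, the last holds). Time passes only in rows, so rows that do not move let the fingers close. It gives the time, the measured TCP pose, the force, the opening and the grip force at its end, in the units of the state.
- bot.sense(): the state, without advancing time (a new reading comes with each control period).
- snapshot(name): name is "side" or "top"; returns a dict with "img" (420x560x3 uint8, blue, green, red), "fx", "fy", "cx", "cy" (pixels), "origin" and "attitude" of the camera in the world. Camera axes: x right, y down, z forward; pixel columns grow to the right and rows downward; lengths in m; the calibration is good to about 2 mm. A picture is of the moment at which its call begins. There is no depth.
- bot.job_done(): hands the job in; it is judged then, once.
The state is a dict: "time": time; "joint_pos": joint angles; "joint_velocities": joint speeds; "joint_efforts": joint torques, N m; "position": TCP position; "orientation": TCP orientation; "ft_force": force on the tool from outside, world axes, zero at the start; "wrist_torque": the same for the moment, N m; "gripper_width": opening from 0.0 (shut) to 1.0 (fully open); "finger_force": force on a finger pad.
Only numpy, scipy, OpenCV 4.12 (cv2) and the standard library are available. Lean on these libraries where they do the work, as an engineer would, in place of code of your own. Each camera call takes 0.05 s, during which the arm holds its last target. There are 200 camera calls.

## Working session

There is one attempt and no reset: what is moved stays moved. The work goes in short steps, Python scripts to look and compute and a tool call to move; the robot and the scene stay as the last step left them, time stands still between calls to the robot, and variables do not carry over. Pictures are saved under pics/ and viewed, at most 10 in all, crops included, and the job is handed in when it is done.

Besides the shell and the picture viewer there is one more tool, called after "Call:" by a JSON object that holds its "name" and its "arguments", one argument or row to a line. move_arm: Moves the arm, as the interface text tells. Its arguments: {"type":"object","properties":{"slide":{"type":"array"},"twist":{"type":"array"},"jaw":{"type":"array"},"newtons":{"type":"number"}},"required":["slide","twist","jaw"]}

```bash
mkdir -p pics
cat > h.py <<'E'
import numpy as np, cv2
from scipy.spatial.transform import Rotation as R
from cell import bot, snapshot
def att(s):
    a=np.array(s["attitude"],float)
    return a if a.shape==(3,3) else (R.from_rotvec(a).as_matrix() if a.size==3 else R.from_quat(a).as_matrix())
def ray(s,u,v,z):
    d=att(s)@np.array([(u-s["cx"])/s["fx"],(v-s["cy"])/s["fy"],1.0]); o=np.array(s["origin"])
    return o+d*(z-o[2])/d[2]
E
python3 - <<'E'
from h import *
for n in("top","side"):
    s=snapshot(n); cv2.imwrite(f"pics/{n}0.png",s["img"])
    print(n,{k:np.round(s[k],4).tolist() for k in s if k!="img"})
st=bot.sense(); print(bot.tips_ahead,st["position"],st["orientation"],st["time"])
E
```

```text
top {'fx': 418.806, 'fy': 418.806, 'cx': 277.968, 'cy': 204.2118, 'origin': [0.4812, 0.0775, 0.9954], 'attitude': [-2.1524, 2.1748, -0.132]}
side {'fx': 394.3916, 'fy': 394.3916, 'cx': 280.9456, 'cy': 216.6231, 'origin': [0.2339, 0.6662, 0.5188], 'attitude': [-0.7041, 2.4652, -1.3176]}
0.017 [ 0.25698653 -0.59644259  0.24734908] [-3.07510571e+00 -6.34403064e-01  7.75324221e-04] 0.1
```

View pics/top0.png

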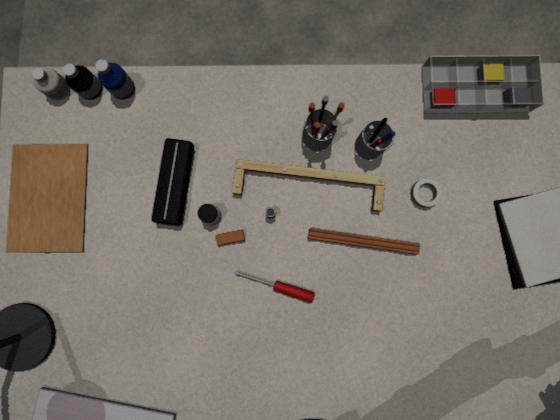

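View pics/side0.png

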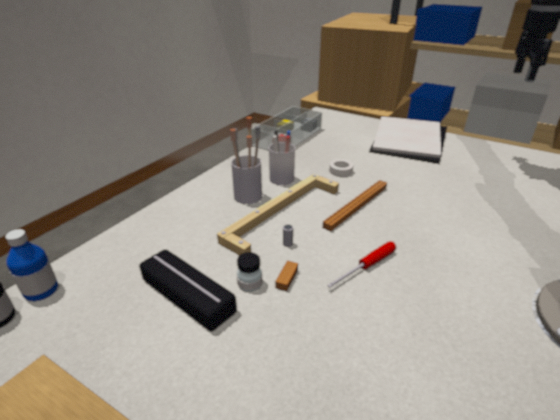

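The top view shows the moulding from (309,234) to (419,248), the jig fence from (238,165) to (384,182) with its mouth facing the robot, the post at (270,213), the ink jar at (209,214) and the offcut at (230,238). The side view shows the same layout.

```bash
cat >> h.py <<'E'
def moulding(s):
    hsv=cv2.cvtColor(s["img"],cv2.COLOR_BGR2HSV)
    m=cv2.inRange(hsv,(3,110,50),(16,255,255)); m[:, :200]=0;m[:150]=0;m[330:]=0
    m=cv2.morphologyEx(m,cv2.MORPH_CLOSE,np.ones((3,3)))
    cs=[c for c in cv2.findContours(m,0,2)[0] if cv2.contourArea(c)>60]
    c=max(cs,key=lambda c:max(cv2.minAreaRect(c)[1]))
    return cv2.minAreaRect(c),c
def axis(s,rect,z):
    b=cv2.boxPoints(rect); P=np.array([ray(s,u,v,z)[:2] for u,v in b])
    e=[(P[i]+P[(i+1)%4])/2 for i in range(4)]
    a,b=max([(e[0],e[2]),(e[1],e[3])],key=lambda p:np.linalg.norm(p[0]-p[1]))
    return (a,b) if a[1]>b[1] else (b,a)
# jig frame, filled after measuring
E
python3 - <<'E'
from h import *
s=snapshot("top"); hsv=cv2.cvtColor(s["img"],cv2.COLOR_BGR2HSV)
r,c=moulding(s); print("mould px",r); a,b=axis(s,r,.02); print("L,R",a,b,np.linalg.norm(a-b))
m=cv2.inRange(hsv,(17,60,90),(32,255,255)); m[:150]=0;m[220:]=0;m[:,:225]=0;m[:,400:]=0
c=max(cv2.findContours(m,0,2)[0],key=cv2.contourArea)
P=np.array([ray(s,u,v,.028)[:2] for u,v in c[:,0]],np.float32)*1000
r=cv2.minAreaRect(P); print("jig rect mm",r,cv2.boxPoints(r).round(1).tolist())
print("jig approx",cv2.approxPolyDP(P.reshape(-1,1,2),8,True)[:,0].round(0).tolist())
g=s["img"][195:232,250:290]; cv2.imwrite("pics/post.png",cv2.resize(g,None,fx=12,fy=12,interpolation=cv2.INTER_NEAREST))
for n,u,v,z in[("post top",270,212,.045),("jar",208,213,.06),("offR",244,236,.02),("sd head",276,287,.015),("sd end",313,296,.015),("tape",426,193,.024)]: print(n,ray(s,u,v,z)[:2].round(3))
s2=snapshot("side"); g=s2["img"][215:255,270:305]; cv2.imwrite("pics/post_side.png",cv2.resize(g,None,fx=12,fy=12,interpolation=cv2.INTER_NEAREST))
for u,v in[(288,228)]: print("post side top",ray(s2,u,v,.045)[:2])
E
python3 -c "
import cv2,numpy as np
a=cv2.imread('pics/post.png');b=cv2.imread('pics/post_side.png')
b=b[:444,:300];cv2.imwrite('pics/posts.png',np.hstack([a[:444],b]))"
```

```text
mould px ((363.5438232421875, 240.69715881347656), (111.31378173828125, 10.521939277648926), 8.235618591308594)
L,R [0.52808524 0.00161505] [ 0.48849085 -0.25329924] 0.2579709456900723
jig rect mm ((641.615234375, -0.3819580078125), (352.60284423828125, 82.52516174316406), 82.54105377197266) [[577.7999877929688, -169.8000030517578], [659.5999755859375, -180.5], [705.4000244140625, 169.10000610351562], [623.5999755859375, 179.8000030517578]]
jig approx [[700.0, 170.0], [624.0, 179.0], [627.0, 158.0], [681.0, 151.0], [642.0, -156.0], [581.0, -149.0], [579.0, -170.0], [659.0, -173.0]]
post top [0.575 0.09 ]
jar [0.573 0.229]
offR [0.522 0.152]
sd head [0.404 0.078]
sd end [ 0.383 -0.006]
tape [ 0.618 -0.276]
post side top [0.57313525 0.09240578]
```

View pics/posts.png

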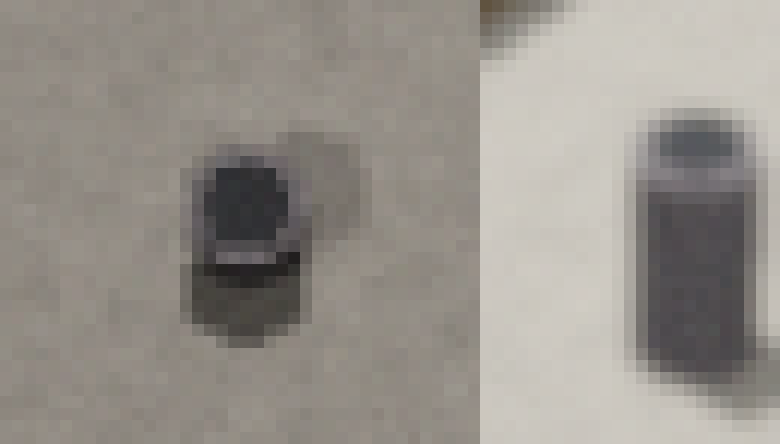

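Post in the top view is at about (270,212), and the side view agrees (288,228). In the jig frame the post is at about (-37, 81) mm. The moulding's left end is at (-72,-12) and its right end at (-78,-270).

The plan:
1. Push the left end forward by about 20°.
2. Push along the axis from the right end.
3. Swing the right end in.
4. Seat the whole length with open fingers.

I'll turn the tool to the jig's axes first.

Call:
{"name": "move_arm", "arguments": {
  "slide": [
    [0, 0, 0],
    [0, 0, 0],
    [0, 0, 0],
    [0, 0, 0],
    [0, 0, 0],
    [6, -26, 0],
    [6, -26, 0],
    [6, -26, 0],
    [6, -26, 0],
    [6, -26, 0],
    [6, -26, 0],
    [6, -26, 0]
  ],
  "twist": [
    [0, 0, 0.1075],
    [0, 0, 0.1075],
    [0, 0, 0.1075],
    [0, 0, 0.1075],
    [0, 0, 0.1075],
    [0, 0, 0],
    [0, 0, 0],
    [0, 0, 0],
    [0, 0, 0],
    [0, 0, 0],
    [0, 0, 0],
    [0, 0, 0]
  ],
  "jaw": [1, 1, 1, 1, 1, 1, 1, 1, 1, 1, 1, 1]
}}

```text
time: 1.2
position: [0.3228, -0.4206, 0.2482]
orientation: [-3.135, 0.205, 0.0]
ft_force: [-0.3, -1.1, 0.6]
gripper_width: 0.001
finger_force: 0.0
```

```bash
cat >> h.py <<'E'
JO=np.array([601.2,4.7]); th=np.deg2rad(-7.45)
JX=np.array([np.cos(th),np.sin(th)]); JY=np.array([-JX[1],JX[0]])
def jig(p): d=np.array(p[:2])*1000-JO; return np.round([d@JX,d@JY],1)
def tool():
    st=bot.sense(); M=R.from_rotvec(st["orientation"]).as_matrix()
    print("t",round(st["time"],2),"tcp jig",jig(st["position"]),"z",round(st["position"][2]*1000,1),"toolx vs jigx deg",round(np.rad2deg(np.arctan2(M[1,0],M[0,0])-th),1),"tz",M[:,2].round(3),"F",np.round(st["ft_force"],1),"w",st["gripper_width"])
E
python3 -c "
from h import *
tool()"
```

```text
t 1.2 tcp jig [-220.9 -457.8] z 248.2 toolx vs jigx deg -0.0 tz [-0.  0. -1.] F [-0.3 -1.1  0.6] w 0.0012834299378415345
```

Call:
{"name": "move_arm", "arguments": {
  "slide": [
    [8, -34, 0],
    [8, -34, 0],
    [8, -34, 0],
    [8, -34, 0],
    [8, -34, 0],
    [8, -34, 0],
    [8, -34, 0],
    [8, -34, 0],
    [8, -34, 0],
    [8, -34, 0],
    [8, -34, 0],
    [8, -34, 0]
  ],
  "twist": [
    [0, 0, 0],
    [0, 0, 0],
    [0, 0, 0],
    [0, 0, 0],
    [0, 0, 0],
    [0, 0, 0],
    [0, 0, 0],
    [0, 0, 0],
    [0, 0, 0],
    [0, 0, 0],
    [0, 0, 0],
    [0, 0, 0]
  ],
  "jaw": [1, 1, 1, 1, 1, 1, 1, 1, 1, 1, 1, 1]
}}

```text
time: 2.2
position: [0.4711, -0.0284, 0.2484]
orientation: [3.135, -0.205, 0.001]
ft_force: [0.6, -0.1, -0.6]
gripper_width: -0.002
finger_force: 0.0
```

Call:
{"name": "move_arm", "arguments": {
  "slide": [
    [3, -6, 30],
    [3, -6, 30],
    [2, -5, 30],
    [0, 0, 30],
    [0, 0, 30],
    [0, 0, 20],
    [0, 0, 15],
    [0, 0, 10],
    [0, 0, 5],
    [0, 0, 0]
  ],
  "twist": [
    [0, 0, 0],
    [0, 0, 0],
    [0, 0, 0],
    [0, 0, 0],
    [0, 0, 0],
    [0, 0, 0],
    [0, 0, 0],
    [0, 0, 0],
    [0, 0, 0],
    [0, 0, 0]
  ],
  "jaw": [1, 1, 1, 1, 1, 1, 1, 1, 1, 1]
}}

```text
time: 3.03
position: [0.4806, -0.0142, 0.0476]
orientation: [3.135, -0.205, -0.002]
ft_force: [-0.0, -0.5, -0.2]
gripper_width: 0.0
finger_force: 0.0
```

```bash
python3 -c "
from h import *
tool(); print(bot.tips_ahead)
s=snapshot('side'); g=s['img'][150:330,230:430]; cv2.imwrite('pics/s1.png',cv2.resize(g,None,fx=3,fy=3,interpolation=2))"
```

```text
t 3.03 tcp jig [-117.1  -34.4] z 47.6 toolx vs jigx deg -0.0 tz [-0.001 -0.    -1.   ] F [-0.  -0.5 -0.2] w 0.00019928167661465153
0.017
```

View pics/s1.png

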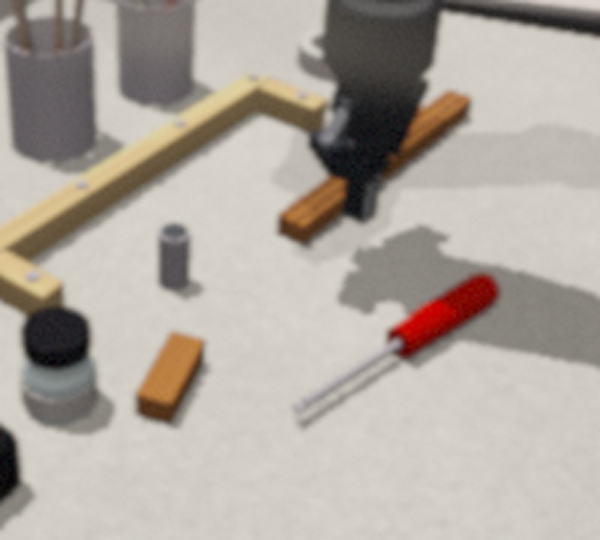

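The side view shows the shut fingertips near crop (358,215), i.e. pixel (349,222), on the robot's side of the moulding's left end. I'll check the tip height.

```bash
python3 -c "
from h import *
s=snapshot('side'); p=np.array([.4806,-.0142])
for z in (0.01,.02,.03,.04):
    q=att(s).T@(np.array([p[0],p[1],z])-s['origin']); print(z,s['fx']*q[0]/q[2]+s['cx'],s['fy']*q[1]/q[2]+s['cy'])"
```

```text
0.01 348.59054974894104 230.00355617027816
0.02 349.02692905089805 226.30285514106615
0.03 349.46894564665087 222.55434721803758
0.04 349.9167094830351 218.75710000049105
```

Call:
{"name": "move_arm", "arguments": {
  "slide": [
    [0, 0, 12],
    [0, 0, 10],
    [8, 0, 0],
    [8, 0, 0],
    [6, 0, 0],
    [6, 0, 0],
    [6, 0, 0],
    [6, 0, 0],
    [6, 0, 0],
    [6, 0, 0],
    [6, 0, 0],
    [6, 0, 0]
  ],
  "twist": [
    [0, 0, 0],
    [0, 0, 0],
    [0, 0, 0],
    [0, 0, 0],
    [0, 0, 0],
    [0, 0, 0],
    [0, 0, 0],
    [0, 0, 0],
    [0, 0, 0],
    [0, 0, 0],
    [0, 0, 0],
    [0, 0, 0]
  ],
  "jaw": [1, 1, 1, 1, 1, 1, 1, 1, 1, 1, 1, 1]
}}

```text
time: 4.13
position: [0.5451, -0.0227, 0.0263]
orientation: [3.135, -0.205, -0.0]
ft_force: [-1.1, -1.2, -0.2]
gripper_width: -0.002
finger_force: 0.4
```

Call:
{"name": "move_arm", "arguments": {
  "slide": [
    [6, 0, 0],
    [6, 0, 0],
    [4, 0, 0],
    [0, 0, 0],
    [-10, 0, 0],
    [-20, 0, 0],
    [-30, 0, -10],
    [-20, 20, -30],
    [0, 35, 0],
    [0, 35, 0],
    [0, 35, 0],
    [0, 35, 0]
  ],
  "twist": [
    [0, 0, 0],
    [0, 0, 0],
    [0, 0, 0],
    [0, 0, 0],
    [0, 0, 0],
    [0, 0, 0],
    [0, 0, 0],
    [0, 0, 0],
    [0, 0, 0],
    [0, 0, 0],
    [0, 0, 0],
    [0, 0, 0]
  ],
  "jaw": [1, 1, 1, 1, 1, 1, 1, 1, 1, 1, 1, 1]
}}

```text
time: 5.13
position: [0.4589, -0.1737, 0.0667]
orientation: [3.135, -0.203, 0.001]
ft_force: [0.6, 0.9, -0.1]
gripper_width: -0.0
finger_force: 0.0
```

```bash
cat >> h.py <<'E'
def look(name=None):
    tool(); s=snapshot("top"); r,c=moulding(s); a,b=axis(s,r,.02)
    L,Q=jig(a),jig(b); print("L",L,"R",Q,"len",np.round(np.linalg.norm(L-Q),1),"ang",np.round(np.rad2deg(np.arctan2(L[0]-Q[0],L[1]-Q[1])),1))
    if name: cv2.imwrite(f"pics/{name}.png",cv2.resize(s["img"][130:330,190:470],None,fx=2.5,fy=2.5))
E
python3 -c "
from h import *
look('t2')"
```

```text
t 5.13 tcp jig [-118.  -195.4] z 66.7 toolx vs jigx deg 0.0 tz [ 0. -0. -1.] F [ 0.6  0.9 -0.1] w -0.00036162373639467803
L [ -3.8 -20. ] R [ -82.7 -222.4] len 217.2 ang 21.3
```

View pics/t2.png

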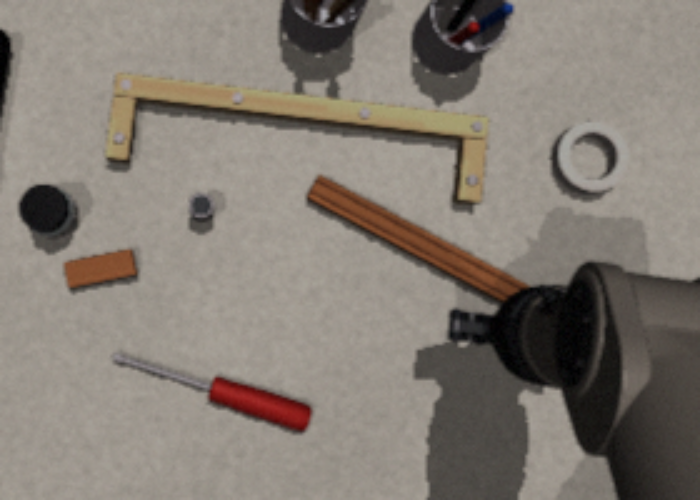

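The top view shows the left end at crop (318,190), just inside the mouth line and right of the post at (202,207). The bar is angled about 21°. The hand covers its right end, which works out to be near (-98,-261) in jig mm. I'll nudge the right end forward to bring the angle down to about 13°, then push along the axis.

Call:
{"name": "move_arm", "arguments": {
  "slide": [
    [-12, 22, 0],
    [-12, 23, 0],
    [0, 0, 20],
    [0, 0, 21],
    [10, 0, 0],
    [8, 0, 0],
    [6, 0, 0],
    [6, 0, 0],
    [6, 0, 0],
    [6, 0, 0],
    [4, 0, 0],
    [0, 0, 0]
  ],
  "twist": [
    [0, 0, 0],
    [0, 0, 0],
    [0, 0, 0],
    [0, 0, 0],
    [0, 0, 0],
    [0, 0, 0],
    [0, 0, 0],
    [0, 0, 0],
    [0, 0, 0],
    [0, 0, 0],
    [0, 0, 0],
    [0, 0, 0]
  ],
  "jaw": [1, 1, 1, 1, 1, 1, 1, 1, 1, 1, 1, 1]
}}

```text
time: 6.18
position: [0.4777, -0.2204, 0.0257]
orientation: [3.135, -0.204, 0.003]
ft_force: [0.9, 0.0, -1.0]
gripper_width: -0.002
finger_force: 0.0
```

Call:
{"name": "move_arm", "arguments": {
  "slide": [
    [-10, 0, 0],
    [-20, 0, 0],
    [-10, 0, -20],
    [0, 30, -20],
    [0, 30, 0],
    [0, 30, 0],
    [0, 30, 0],
    [0, 0, 0]
  ],
  "twist": [
    [0, 0, 0],
    [0, 0, 0],
    [0, 0, 0],
    [0, 0, 0],
    [0, 0, 0],
    [0, 0, 0],
    [0, 0, 0],
    [0, 0, 0]
  ],
  "jaw": [1, 1, 1, 1, 1, 1, 1, 1]
}}

```text
time: 6.85
position: [0.4178, -0.3411, 0.0658]
orientation: [3.129, -0.219, 0.001]
ft_force: [-0.3, -0.4, 0.2]
gripper_width: -0.002
finger_force: 0.0
```

```bash
python3 -c "
from h import *
look('t3')"
```

```text
t 6.85 tcp jig [-137.  -366.7] z 65.8 toolx vs jigx deg -0.6 tz [ 0.    -0.005 -1.   ] F [-0.3 -0.4  0.2] w -0.0015112747083565726
L [ -8.4 -14. ] R [ -74.6 -262.9] len 257.6 ang 14.9
```

View pics/t3.png

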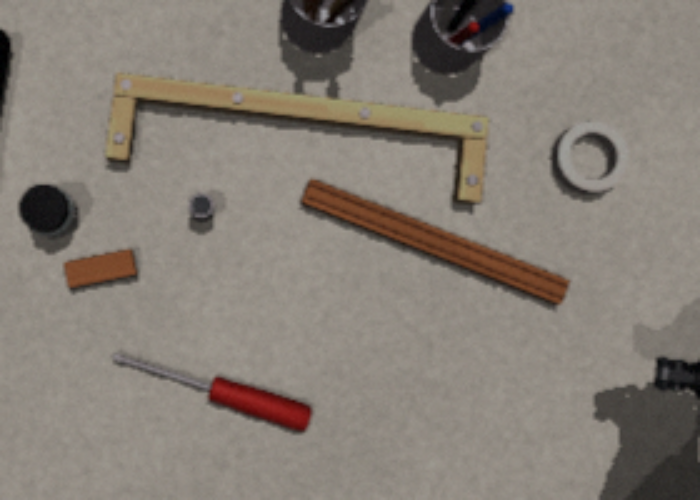

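The right end is now visible at crop (560,292). The bar lies from L(-8,-14) to R(-75,-263) in jig mm at 14.9°, and the axial line is clear of the post and the right block. I'll turn the tool onto that axis and push about 140 mm in stages.

Call:
{"name": "move_arm", "arguments": {
  "slide": [
    [0, 0, 0],
    [0, 0, 0],
    [0, 0, 0],
    [11, -19, 0],
    [11, -19, 0],
    [12, -19, 0],
    [0, 0, 20],
    [0, 0, 20],
    [0, 0, 0]
  ],
  "twist": [
    [0, 0, 0.09],
    [0, 0, 0.09],
    [0, 0, 0.09],
    [0, 0, 0],
    [0, 0, 0],
    [0, 0, 0],
    [0, 0, 0],
    [0, 0, 0],
    [0, 0, 0]
  ],
  "jaw": [1, 1, 1, 1, 1, 1, 1, 1, 1]
}}

```text
time: 7.65
position: [0.4715, -0.2914, 0.0221]
orientation: [-3.077, 0.621, 0.012]
ft_force: [-1.0, 0.3, -0.4]
gripper_width: -0.002
finger_force: 0.0
```

```bash
python3 -c "
from h import *
tool()"
```

```text
t 7.65 tcp jig [ -90.2 -310.4] z 22.1 toolx vs jigx deg -15.4 tz [-0.007  0.004 -1.   ] F [-1.   0.3 -0.4] w -0.002459190562355069
```

Call:
{"name": "move_arm", "arguments": {
  "slide": [
    [1, -10, -2],
    [1, -10, -1],
    [1, -8, 0],
    [0, -7, 0],
    [0, -7, 0],
    [0, -7, 0],
    [0, -7, 0],
    [0, -7, 0],
    [0, -7, 0],
    [0, -7, 0],
    [0, -7, 0],
    [0, -7, 0]
  ],
  "twist": [
    [0, 0, 0],
    [0, 0, 0],
    [0, 0, 0],
    [0, 0, 0],
    [0, 0, 0],
    [0, 0, 0],
    [0, 0, 0],
    [0, 0, 0],
    [0, 0, 0],
    [0, 0, 0],
    [0, 0, 0],
    [0, 0, 0]
  ],
  "jaw": [1, 1, 1, 1, 1, 1, 1, 1, 1, 1, 1, 1]
}}

```text
time: 8.65
position: [0.513, -0.2141, 0.0294]
orientation: [3.075, -0.627, 0.003]
ft_force: [-2.0, -5.4, 5.8]
gripper_width: 0.0
finger_force: 3.7
```

```bash
python3 -c "
from h import *
look('t4')"
```

```text
t 8.65 tcp jig [ -59.1 -228.4] z 29.4 toolx vs jigx deg -15.6 tz [ 0.001 -0.003 -1.   ] F [-2.  -5.4  5.8] w 0.0002252947878408492
L [-0.7 36.7] R [ -60.5 -212.6] len 256.4 ang 13.5
```

View pics/t4.png

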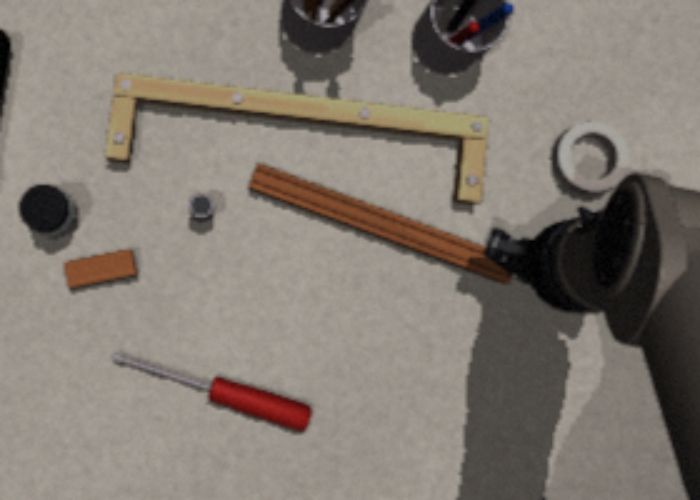

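The left end is at crop (258,180), heading between the post at (202,207) and the fence, and the bar is at 13.5°. The finger rode up a few mm, so I'll lower it a little and keep pushing.

Call:
{"name": "move_arm", "arguments": {
  "slide": [
    [0, 1, 3],
    [0, -3, 3],
    [0, -7, 0],
    [0, -7, 0],
    [0, -7, 0],
    [0, -7, 0],
    [0, -7, 0],
    [0, -7, 0],
    [0, -7, 0],
    [0, -7, 0],
    [0, -7, 0],
    [0, 0, 0]
  ],
  "twist": [
    [0, 0, 0],
    [0, 0, 0],
    [0, 0, 0],
    [0, 0, 0],
    [0, 0, 0],
    [0, 0, 0],
    [0, 0, 0],
    [0, 0, 0],
    [0, 0, 0],
    [0, 0, 0],
    [0, 0, 0],
    [0, 0, 0]
  ],
  "jaw": [1, 1, 1, 1, 1, 1, 1, 1, 1, 1, 1, 1]
}}

```text
time: 9.7
position: [0.539, -0.1501, 0.0224]
orientation: [-3.078, 0.621, -0.001]
ft_force: [-0.3, 0.0, -0.6]
gripper_width: 0.002
finger_force: 0.0
```

```bash
python3 -c "
from h import *
look('t5')"
```

```text
t 9.7 tcp jig [ -41.6 -161.5] z 22.4 toolx vs jigx deg -15.4 tz [ 0.001  0.001 -1.   ] F [-0.3  0.  -0.6] w 0.0022313442654338734
L [ 17.4 106. ] R [ -43.  -143.1] len 256.3 ang 13.6
```

The left end is behind the post, at (17,106) against the post at (-37,81), and the right end is still outside. I'll push a little further, then go round to the front face near the right end.

Call:
{"name": "move_arm", "arguments": {
  "slide": [
    [0, -7, 0],
    [0, -7, 0],
    [0, 8, 0],
    [0, 8, 0],
    [0, 0, -20],
    [0, 0, -25],
    [0, 0, 0],
    [0, 0, 0],
    [0, 0, 0],
    [-23, -28, 0],
    [-23, -28, 0],
    [0, 0, 0]
  ],
  "twist": [
    [0, 0, 0],
    [0, 0, 0],
    [0, 0, 0],
    [0, 0, 0],
    [0, 0, 0],
    [0, 0, 0],
    [0, 0, -0.09],
    [0, 0, -0.09],
    [0, 0, -0.09],
    [0, 0, 0],
    [0, 0, 0],
    [0, 0, 0]
  ],
  "jaw": [1, 1, 1, 1, 1, 1, 1, 1, 1, 1, 1, 1]
}}

```text
time: 10.75
position: [0.4941, -0.0878, 0.0665]
orientation: [-3.133, 0.197, 0.01]
ft_force: [-0.5, -0.7, -1.0]
gripper_width: 0.002
finger_force: 0.0
```

```bash
python3 -c "
from h import *
look('t6')"
```

```text
t 10.75 tcp jig [ -94.2 -105.6] z 66.5 toolx vs jigx deg 0.3 tz [-0.006  0.003 -1.   ] F [-0.5 -0.7 -1. ] w 0.002465979761536731
L [ 20.5 118.9] R [ -37.1 -121.5] len 247.2 ang 13.5
```

View pics/t6.png

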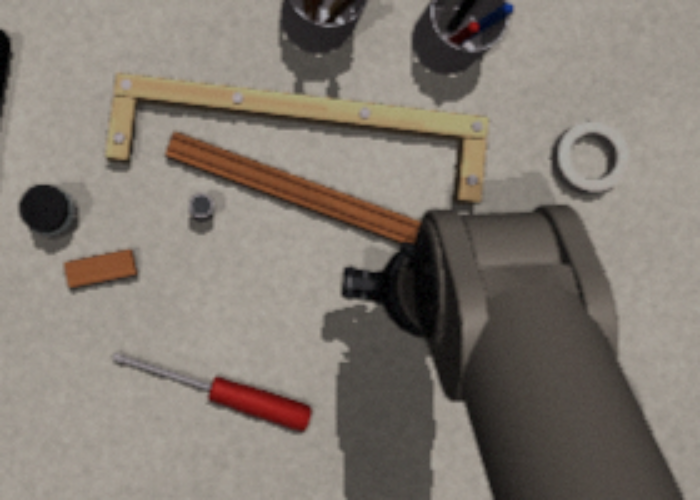

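The bar lies from crop (170,145) to under the hand, with its left end well behind the post. I'll lower in front of the right part and swing that end in.

Call:
{"name": "move_arm", "arguments": {
  "slide": [
    [0, 0, 21],
    [0, 0, 21],
    [10, 0, 0],
    [10, 0, 0],
    [7, 0, 0],
    [7, 0, 0],
    [7, 0, 0],
    [7, 0, 0],
    [7, 0, 0],
    [7, 0, 0],
    [7, 0, 0],
    [7, 0, 0]
  ],
  "twist": [
    [0, 0, 0],
    [0, 0, 0],
    [0, 0, 0],
    [0, 0, 0],
    [0, 0, 0],
    [0, 0, 0],
    [0, 0, 0],
    [0, 0, 0],
    [0, 0, 0],
    [0, 0, 0],
    [0, 0, 0],
    [0, 0, 0]
  ],
  "jaw": [1, 1, 1, 1, 1, 1, 1, 1, 1, 1, 1, 1]
}}

```text
time: 11.8
position: [0.5749, -0.1026, 0.0254]
orientation: [3.135, -0.205, -0.0]
ft_force: [-1.9, -0.6, 0.2]
gripper_width: 0.001
finger_force: 0.6
```

Call:
{"name": "move_arm", "arguments": {
  "slide": [
    [0, 0, 0],
    [-15, 0, 0],
    [-20, 0, 0],
    [-10, -15, -30],
    [0, -35, -20],
    [0, -40, 0],
    [0, 0, 0]
  ],
  "twist": [
    [0, 0, 0],
    [0, 0, 0],
    [0, 0, 0],
    [0, 0, 0],
    [0, 0, 0],
    [0, 0, 0],
    [0, 0, 0]
  ],
  "jaw": [1, 1, 1, 1, 0.3, 0, 0]
}}

```text
time: 12.38
position: [0.5439, 0.0028, 0.0776]
orientation: [-3.129, 0.187, -0.01]
ft_force: [0.1, 2.1, 0.2]
gripper_width: 0.417
finger_force: 0.0
```

```bash
python3 -c "
from h import *
look('t7')"
```

```text
t 12.38 tcp jig [-56.5  -9.3] z 77.6 toolx vs jigx deg 0.6 tz [ 0.007  0.006 -1.   ] F [0.1 2.1 0.2] w 0.4166438284604519
L [  6.1 126.9] R [ 8.8 31.6] len 95.3 ang -1.6
```

View pics/t7.png

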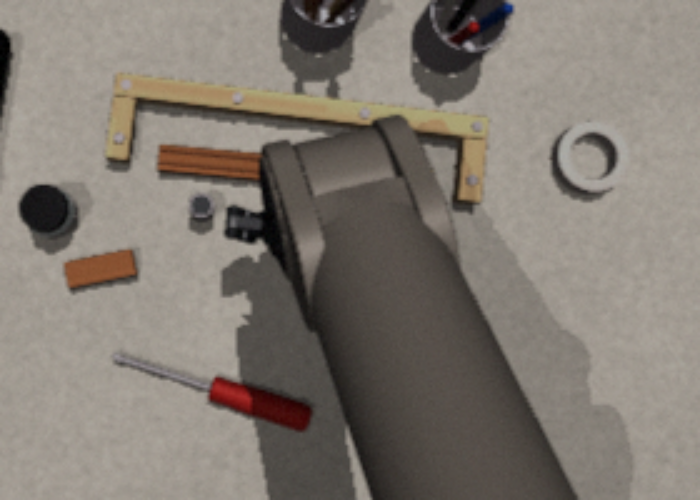

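The bar is now inside the mouth, left end at (6,127) and nearly parallel to the fence. I'll shut the fingers and push at mid-length towards the fence.

Call:
{"name": "move_arm", "arguments": {
  "slide": [
    [0, -7, 0],
    [0, 0, 0],
    [0, 0, 0],
    [0, 0, 0],
    [0, 0, 26],
    [0, 0, 26],
    [0, 0, 0],
    [12, 0, 0],
    [12, 0, 0],
    [10, 0, 0],
    [7, 0, 0],
    [7, 0, 0]
  ],
  "twist": [
    [0, 0, 0],
    [0, 0, 0],
    [0, 0, 0],
    [0, 0, 0],
    [0, 0, 0],
    [0, 0, 0],
    [0, 0, 0],
    [0, 0, 0],
    [0, 0, 0],
    [0, 0, 0],
    [0, 0, 0],
    [0, 0, 0]
  ],
  "jaw": [1, 1, 1, 1, 1, 1, 1, 1, 1, 1, 1, 1]
}}

```text
time: 13.43
position: [0.5901, -0.0073, 0.0238]
orientation: [3.134, -0.206, -0.002]
ft_force: [-2.5, 1.1, 2.0]
gripper_width: 0.003
finger_force: 1.3
```

```bash
python3 -c "
from h import *
look()"
```

```text
t 13.43 tcp jig [ -9.5 -13.3] z 23.8 toolx vs jigx deg -0.1 tz [-0.001 -0.    -1.   ] F [-2.5  1.1  2. ] w 0.0028237761679834887
L [  8.8 127.1] R [12.7 19.9] len 107.3 ang -2.1
```

Call:
{"name": "move_arm", "arguments": {
  "slide": [
    [-6, -8, 0],
    [0, -8, 0],
    [6, 0, 0],
    [6, 0, 0],
    [6, 0, 0],
    [6, 0, 0],
    [6, 0, 0],
    [6, 0, 0],
    [4, 0, 0],
    [0, 0, 0]
  ],
  "twist": [
    [0, 0, 0],
    [0, 0, 0],
    [0, 0, 0],
    [0, 0, 0],
    [0, 0, 0],
    [0, 0, 0],
    [0, 0, 0],
    [0, 0, 0],
    [0, 0, 0],
    [0, 0, 0]
  ],
  "jaw": [1, 1, 1, 1, 1, 1, 1, 1, 1, 1]
}}

```text
time: 14.32
position: [0.6246, 0.0043, 0.0229]
orientation: [3.134, -0.206, -0.007]
ft_force: [-5.2, -0.3, 3.5]
gripper_width: 0.001
finger_force: 2.5
```

```bash
python3 -c "
from h import *
look()"
```

```text
t 14.32 tcp jig [23.2  2.7] z 22.9 toolx vs jigx deg -0.1 tz [-0.004 -0.    -1.   ] F [-5.2 -0.3  3.5] w 0.0010010441698048334
L [ 47.  124.5] R [47.2 38.3] len 86.2 ang -0.1
```

The left part reads x = 47 mm, which is home. I'll press slightly more, back out, and raise the hand clear to the robot's side.

Call:
{"name": "move_arm", "arguments": {
  "slide": [
    [2, 0, 0],
    [2, 0, 0],
    [0, 0, 0],
    [-12, 0, 0],
    [-25, 0, 0],
    [-25, 0, -20],
    [-25, 0, -35],
    [-35, 0, -15],
    [-20, 30, -15],
    [0, 38, 0],
    [0, 38, 0],
    [0, 38, 0]
  ],
  "twist": [
    [0, 0, 0],
    [0, 0, 0],
    [0, 0, 0],
    [0, 0, 0],
    [0, 0, 0],
    [0, 0, 0],
    [0, 0, 0],
    [0, 0, 0],
    [0, 0, 0],
    [0, 0, 0],
    [0, 0, 0],
    [0, 0, 0]
  ],
  "jaw": [1, 1, 1, 1, 1, 1, 1, 1, 1, 1, 1, 1]
}}

```text
time: 15.37
position: [0.4718, -0.1222, 0.1084]
orientation: [3.134, -0.203, 0.006]
ft_force: [0.5, -0.5, -0.1]
gripper_width: 0.001
finger_force: 0.0
```

Call:
{"name": "move_arm", "arguments": {
  "slide": [
    [0, 38, 0],
    [0, 38, 0],
    [0, 38, 0],
    [0, 38, 0],
    [0, 38, 0],
    [0, 0, 0]
  ],
  "twist": [
    [0, 0, 0],
    [0, 0, 0],
    [0, 0, 0],
    [0, 0, 0],
    [0, 0, 0],
    [0, 0, 0]
  ],
  "jaw": [1, 1, 1, 1, 1, 1]
}}

```text
time: 15.87
position: [0.4441, -0.3194, 0.1079]
orientation: [3.126, -0.223, 0.004]
ft_force: [-0.2, -1.6, 0.2]
gripper_width: 0.003
finger_force: 0.0
```

```bash
python3 -c "
from h import *
look('t9')"
```

```text
t 15.87 tcp jig [-113.7 -341.7] z 107.9 toolx vs jigx deg -0.7 tz [ 0.002 -0.008 -1.   ] F [-0.2 -1.6  0.2] w 0.003167482773510178
L [ 47.4 131.8] R [  47.1 -134.7] len 266.5 ang 0.1
```

View pics/t9.png

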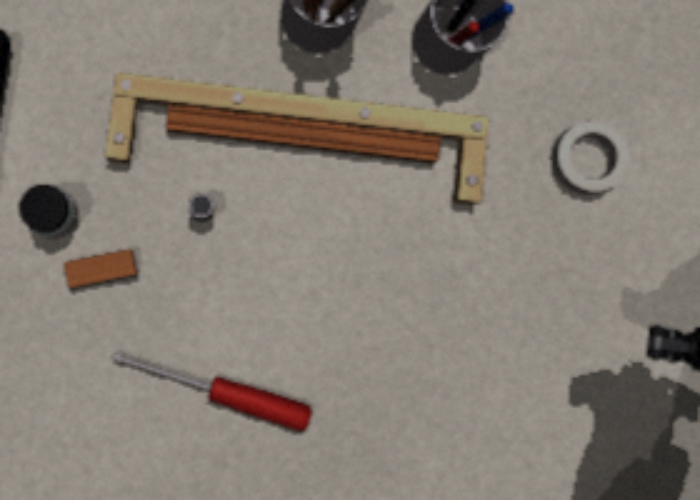

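The moulding lies flush along the fence from crop (168,117) to (438,150), between both end blocks, with both ends at x ≈ 47 mm. The other things have not moved and the hand is clear, so I'm handing in.

```bash
python3 -c "
from cell import bot
print(bot.job_done())"
```

```text
the job is handed in; nothing more can be done
None
```

The moulding is in the bay, flush against the back fence (both ends measured at x ≈ 47 mm); nothing else was seen to move, the hand is clear, and the job was handed in at about 16 s, with no verdict returned.

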